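Put the leaning headset on charge in the free bay

ROBOT

A 6-joint arm with a two-finger parallel gripper is mounted at the origin on the work surface. World frame = base frame: x ahead of the robot, y to its left, z up, the work surface at z = 0. Lengths are in m, angles in rad, forces in N, time in s.
With the tool pointing down it reaches from about 0.375 to 0.9 m from the base axis. Payload 3.1 kg.
Tool frame: the origin (TCP) lies on the centre line of the jaws, within the pads' length; the fingertips stand 19 mm ahead of it and the grasp point (between the pads) is the TCP; z points along the fingers, y is the line along which they close (so a half turn about z gives the same grasp; the last joint's range is limited). The gripper opens to 85 mm and grips with 20 to 120 N. Pads are 22 mm wide; open, the fingers measure 114 mm over their backs; the gripper's body (76 mm by 85 mm) begins 54 mm behind the grasp point. The pads swing forward as they close: fully open they stand 13 mm farther back than shut.
Start: joints at [1.161, 0.527, 1.433, -0, 1.181, -0.178], TCP at [0.144, 0.608, 0.25] pointing down, gripper open.
Joint ranges: [-3.08, 3.08], [-0.75, 2.2], [0.22, 2.44], [-1.43, 4.57], [0, 2.65], [-2.85, 2.85]. Speed limits (rad/s): [2.79, 2.79, 3.14, 3.14, 3.14, 3.14].

INTERFACE

Orientations are given as a unit quaternion [x, y, z, w].
In Python, from station import manip, cams, sign_off gives the robot as it stands.
- The arm moves only by the tool carry_out, never from a script. Its argument "targets" is a list that holds one entry, the list of rows, each a list of 7 numbers: the shift along the tool's x, y, z in cm, then the turn, a rotation vector about the tool's x, y, z in degrees, then the finger opening in cm, from 0 to 8.54. A call has 1 to 12 rows; each row is the pose to reach, as a shift and turn from the pose commanded when the call began, along the tool's axes at that moment; what a row does not reach only later rows make up. A row lasts 1/12 s, in which the tool goes at most 41.7 mm and 7.16 degrees, less where a joint would pass 70% of its speed; a pose out of reach is approached as far as the arm can. A call with a gripper value outside its range is refused whole. The fingers move at their own pace and stop on an object; "force" is the grip in N (left out, the last holds). Time passes only in rows, so rows that repeat a pose let the fingers close. It gives the time, the measured TCP pose, the force, the opening and the grip force at its end, in the units of the state.
- manip.sense(): the state, without advancing time (a new reading comes with each control period).
- cams.snapshot(name): name is "scene" or "side" or "wrist"; returns the picture (400x640x3 uint8, red, green, blue); there is no depth.
- cams.camera_info(name): a dict with "K" (3x3 intrinsics, pixels), "k1" (the pictures are not rectified: a ray, as slopes to the right and down, at radius r is drawn at 1 + k1 r^2 times it, then the intrinsics apply), "T" (4x4, takes a point from camera to world coordinates). Camera axes: x right, y down, z forward; pixel columns grow to the right and rows downward; lengths in m; the calibration is good to about 2 mm. A picture is of the moment at which its call begins: read the wrist's pose just before it. camera_info takes no time and is no camera call; for the wrist camera it gives the pose at the moment of the call.
- sign_off(): hands the job in; it is judged then, once.
The state is a dict: "t": time; "q": joint angles; "qd": joint speeds; "tau": joint torques, N m; "tcp_pos": TCP position; "tool_rot": TCP orientation; "force": force on the tool from outside, world axes, zero at the start; "ft_torque": the same for the moment, N m; "finger_gap": opening from 0.0 (shut) to 1.0 (fully open); "gripper_force": force on a finger pad.
Only numpy, scipy, OpenCV 4.12 (cv2) and the standard library are available. Lean on these libraries where they do the work, as an engineer would, in place of code of your own. Each camera call takes 0.05 s, during which the arm holds its last target. There are 200 camera calls.

TASK

The test headset was left leaning against the low bench supply: take it off and hang it by its headband over the rail of the charging rack, in the one bay that has no headset, without dropping it. Then switch that bay's charger on by pushing the lever in front of it fully over to its other side. Leave the two parked headsets and their levers as they are.

Things in the scene. Friction and masses are not known exactly. Their poses are not given: they have to be found in the camera images.
- headset: Loose rigid headset, an inverted U, 0.2 kg, leaning 35 deg back. Origin: middle of the crown's underside; x across the band, y ear to ear, z cups to crown. Crown: straight bar 60 mm (y) x 22 mm (x, grip here) x 12 mm thick (z 0 to 12). Side bands slope to arms 6 mm thick at y = +-62. Ear cups: radius 28, 26 thick, centred at y = +-60, z = -120.
- headset_crown (a point): Middle of the top face of the loose headset's crown (12 mm above its origin, along its z); axes as the headset's.
- supply: Low white bench power supply, 160 deep x 210 wide x 70 mm high, on a wooden tray 250 x 240 x 6 mm with a 10 mm lip at x = -73 mm. Origin on the table under the middle of its front top edge (edge at z = 78 mm); x points to its back (supply at x 0 to 162 mm), z up. The headset's crown leans towards +x, its cups stand on the tray. Fixed.
- rack: Charging rack: aluminium base plate (x -175 to 55, y +-225 mm, 12 thick); round steel rail 14 mm thick along y above the origin, top 178 mm above the table, on four posts 8 mm wide at y = -195, -65, 65, 195 mm that rise 14 mm above the rail and part it into three bays. Origin on the table under the rail's middle; z up. A round case 22 mm high lies on the base. Fixed.
- bay_1 (a point): Top of the rail at the middle of bay 1 (the leftmost, +y bay, rack y = 130 mm); y along the rail, z up. The bay is 122 mm wide between posts.
- bay_2 (a point): Top of the rail at the middle of bay 2 (the middle bay, rack y = 0 mm); y along the rail, z up. The bay is 122 mm wide between posts.
- bay_3 (a point): Top of the rail at the middle of bay 3 (the rightmost, -y bay, rack y = -130 mm); y along the rail, z up. The bay is 122 mm wide between posts.
- parked_a: Same headset shape as headset, but with its axes turned a quarter: origin on the underside of the crown (where it sits on the rail), x ear to ear, y across the band (along the rail), z up. Parked on one of the three bays.
- parked_b: Same headset shape as headset, but with its axes turned a quarter: origin on the underside of the crown (where it sits on the rail), x ear to ear, y across the band (along the rail), z up. Parked on one of the three bays.
- lever_1 (a joint): Angle of the toggle lever in front of bay 1: 0 = off, leaning 0.5 rad to the rack's -y; 1.0 = on, fully over, leaning 0.5 rad to +y. Starts at 0 to 0.3; stays where it is left, moves with about 1 N at the ball. Pivot at rack x = -125 mm, y of the bay's middle, z = 34 mm; the housing is 25 mm high on the base.
- lever_2 (a joint): Angle of the toggle lever in front of bay 2: 0 = off, leaning 0.5 rad to the rack's -y; 1.0 = on, fully over, leaning 0.5 rad to +y. Starts at 0 to 0.3; stays where it is left, moves with about 1 N at the ball. Pivot at rack x = -125 mm, y of the bay's middle, z = 34 mm; the housing is 25 mm high on the base.
- lever_3 (a joint): Angle of the toggle lever in front of bay 3: 0 = off, leaning 0.5 rad to the rack's -y; 1.0 = on, fully over, leaning 0.5 rad to +y. Starts at 0 to 0.3; stays where it is left, moves with about 1 N at the ball. Pivot at rack x = -125 mm, y of the bay's middle, z = 34 mm; the housing is 25 mm high on the base.
- lever_1_tip (a point): Centre of the 26 mm ball at the end of lever 1, 80 mm from its pivot.
- lever_2_tip (a point): Centre of the 26 mm ball at the end of lever 2, 80 mm from its pivot.
- lever_3_tip (a point): Centre of the 26 mm ball at the end of lever 3, 80 mm from its pivot.
Things that resemble listed ones, but are neither listed nor needed, are in the scene too. What is shaped like the headset but purple is not meant.

How it is judged:
On the way, in this order (a step that is already met when the one before it is completed fails the run):
1. the loose headset hangs released in a bay, the parked ones undisturbed (((x of headset in the frame of bay_1 between -0.03 and 0.03 m and y of headset in the frame of bay_1 between -0.035 and 0.035 m and z of headset in the frame of bay_1 between -0.006 and 0.012 m and angle between headset's own z axis and vertical below 0.35 rad and angle between the x axis of headset and the y axis of rack, either way round below 0.35 rad and contact force between headset and rack above 0.5 N and contact force between the fingers and headset below 0.05 N and linear speed of headset below 0.03 m/s) or (x of headset in the frame of bay_2 between -0.03 and 0.03 m and y of headset in the frame of bay_2 between -0.035 and 0.035 m and z of headset in the frame of bay_2 between -0.006 and 0.012 m and angle between headset's own z axis and vertical below 0.35 rad and angle between the x axis of headset and the y axis of rack, either way round below 0.35 rad and contact force between headset and rack above 0.5 N and contact force between the fingers and headset below 0.05 N and linear speed of headset below 0.03 m/s) or (x of headset in the frame of bay_3 between -0.03 and 0.03 m and y of headset in the frame of bay_3 between -0.035 and 0.035 m and z of headset in the frame of bay_3 between -0.006 and 0.012 m and angle between headset's own z axis and vertical below 0.35 rad and angle between the x axis of headset and the y axis of rack, either way round below 0.35 rad and contact force between headset and rack above 0.5 N and contact force between the fingers and headset below 0.05 N and linear speed of headset below 0.03 m/s)) and distance of each of parked_a, parked_b from where it was at the start of the episode below 0.02 m), for 0.2 s.
2. the lever of that bay is switched on (((x of headset in the frame of bay_1 between -0.03 and 0.03 m and y of headset in the frame of bay_1 between -0.035 and 0.035 m and z of headset in the frame of bay_1 between -0.006 and 0.012 m and angle between headset's own z axis and vertical below 0.35 rad and angle between the x axis of headset and the y axis of rack, either way round below 0.35 rad and contact force between headset and rack above 0.5 N and contact force between the fingers and headset below 0.05 N and linear speed of headset below 0.03 m/s and value of joint lever_1 above 0.85 rad and distance of each of lever_2_tip, lever_3_tip from where it was at the start of the episode below 0.012 m and distance of each of parked_a, parked_b from where it was at the start of the episode below 0.02 m) or (x of headset in the frame of bay_2 between -0.03 and 0.03 m and y of headset in the frame of bay_2 between -0.035 and 0.035 m and z of headset in the frame of bay_2 between -0.006 and 0.012 m and angle between headset's own z axis and vertical below 0.35 rad and angle between the x axis of headset and the y axis of rack, either way round below 0.35 rad and contact force between headset and rack above 0.5 N and contact force between the fingers and headset below 0.05 N and linear speed of headset below 0.03 m/s and value of joint lever_2 above 0.85 rad and distance of each of lever_1_tip, lever_3_tip from where it was at the start of the episode below 0.012 m and distance of each of parked_a, parked_b from where it was at the start of the episode below 0.02 m) or (x of headset in the frame of bay_3 between -0.03 and 0.03 m and y of headset in the frame of bay_3 between -0.035 and 0.035 m and z of headset in the frame of bay_3 between -0.006 and 0.012 m and angle between headset's own z axis and vertical below 0.35 rad and angle between the x axis of headset and the y axis of rack, either way round below 0.35 rad and contact force between headset and rack above 0.5 N and contact force between the fingers and headset below 0.05 N and linear speed of headset below 0.03 m/s and value of joint lever_3 above 0.85 rad and distance of each of lever_1_tip, lever_2_tip from where it was at the start of the episode below 0.012 m and distance of each of parked_a, parked_b from where it was at the start of the episode below 0.02 m))), for 0.2 s.
At the end, for the whole second after the job is handed in: The headset hangs on the rail in the free bay: within 35 mm of the bay's middle and 30 mm of the crown's, height within -6 to +12 mm, 0.35 rad of upright and square, released, at rest. Its lever is past 0.85 rad; other lever tips moved under 12 mm, parked headsets under 20 mm (((x of headset in the frame of bay_1 between -0.03 and 0.03 m and y of headset in the frame of bay_1 between -0.035 and 0.035 m and z of headset in the frame of bay_1 between -0.006 and 0.012 m and angle between headset's own z axis and vertical below 0.35 rad and angle between the x axis of headset and the y axis of rack, either way round below 0.35 rad and contact force between headset and rack above 0.5 N and contact force between the fingers and headset below 0.05 N and linear speed of headset below 0.03 m/s and value of joint lever_1 above 0.85 rad and distance of each of lever_2_tip, lever_3_tip from where it was at the start of the episode below 0.012 m and distance of each of parked_a, parked_b from where it was at the start of the episode below 0.02 m) or (x of headset in the frame of bay_2 between -0.03 and 0.03 m and y of headset in the frame of bay_2 between -0.035 and 0.035 m and z of headset in the frame of bay_2 between -0.006 and 0.012 m and angle between headset's own z axis and vertical below 0.35 rad and angle between the x axis of headset and the y axis of rack, either way round below 0.35 rad and contact force between headset and rack above 0.5 N and contact force between the fingers and headset below 0.05 N and linear speed of headset below 0.03 m/s and value of joint lever_2 above 0.85 rad and distance of each of lever_1_tip, lever_3_tip from where it was at the start of the episode below 0.012 m and distance of each of parked_a, parked_b from where it was at the start of the episode below 0.02 m) or (x of headset in the frame of bay_3 between -0.03 and 0.03 m and y of headset in the frame of bay_3 between -0.035 and 0.035 m and z of headset in the frame of bay_3 between -0.006 and 0.012 m and angle between headset's own z axis and vertical below 0.35 rad and angle between the x axis of headset and the y axis of rack, either way round below 0.35 rad and contact force between headset and rack above 0.5 N and contact force between the fingers and headset below 0.05 N and linear speed of headset below 0.03 m/s and value of joint lever_3 above 0.85 rad and distance of each of lever_1_tip, lever_2_tip from where it was at the start of the episode below 0.012 m and distance of each of parked_a, parked_b from where it was at the start of the episode below 0.02 m))); the robot touches nothing.
It fails at once if the headset is dropped or thrown: faster than 0.8 m/s while not touched by the fingers (linear speed of headset above 0.8 m/s and contact force between the fingers and headset below 0.05 N).
It fails at once if a parked headset is displaced by more than 40 mm (distance of any of parked_a, parked_b from where it was at the start of the episode above 0.04 m).
It also fails if it takes over 61 s, if anything falls off the work surface, if the arm or the gripper's body presses on something with over 40 N, if the wrist force passes 120 N, or if a joint passes its speed limit or range.

## Working session

There is one attempt and no reset: what is moved stays moved. The work goes in short steps, Python scripts to look and compute and a tool call to move; the robot and the scene stay as the last step left them, time stands still between calls to the robot, and variables do not carry over. Pictures are saved under pics/ and viewed, at most 14 in all, crops included, and the job is handed in when it is done.

Besides the shell and the picture viewer there is one more tool, called after "Request:" as name(argument=value, ...), one argument or row to a line, values as JSON. carry_out: Moves the arm, as the interface text tells. Its arguments: {"type":"object","properties":{"targets":{"type":"array"},"force":{"type":"number"}},"required":["targets"]}

```bash
mkdir -p pics; cat > h.py <<'E'
import numpy as np, cv2
from station import manip, cams, sign_off
E
python3 - <<'E'
from h import *
np.set_printoptions(precision=4,suppress=True)
s=manip.sense(); print(s['t'],s['tcp_pos'],s['tool_rot'],s['finger_gap'])
for n in ['scene','side','wrist']:
    i=cams.camera_info(n); print(n,np.array(i['K']).tolist(),i['k1'],np.array(i['T']))
    cv2.imwrite(f'pics/{n}0.png',cams.snapshot(n)[:,:,::-1])
E
```

```text
0.0 [0.1433 0.6077 0.2493] [ 0.1156  0.9933 -0.001  -0.0003] 0.999890977908959
scene [[378.08204170664186, 0.0, 315.92491216748897], [0.0, 378.08204170664186, 199.09270121855675], [0.0, 0.0, 1.0]] -0.06187790478609921 [[ 0.3081  0.504  -0.8069  1.2929]
 [ 0.9514 -0.1631  0.2613 -0.2457]
 [ 0.0001 -0.8482 -0.5297  0.7163]
 [ 0.      0.      0.      1.    ]]
side [[395.7126051374114, 0.0, 315.5940901533014], [0.0, 395.7126051374114, 196.17885419852772], [0.0, 0.0, 1.0]] -0.07568219276060248 [[ 0.9085 -0.2827  0.3077  0.0702]
 [-0.4177 -0.6361  0.6487 -0.6852]
 [ 0.0124 -0.7179 -0.696   0.8711]
 [ 0.      0.      0.      1.    ]]
wrist [[284.66613363010214, 0.0, 315.37249322515265], [0.0, 284.66613363010214, 200.7936015513043], [0.0, 0.0, 1.0]] -0.03887713725346474 [[ 0.2298  0.9391  0.2555  0.0783]
 [ 0.9732 -0.2214 -0.0617  0.6236]
 [-0.0014  0.2629 -0.9648  0.3711]
 [ 0.      0.      0.      1.    ]]
```

View pics/scene0.png

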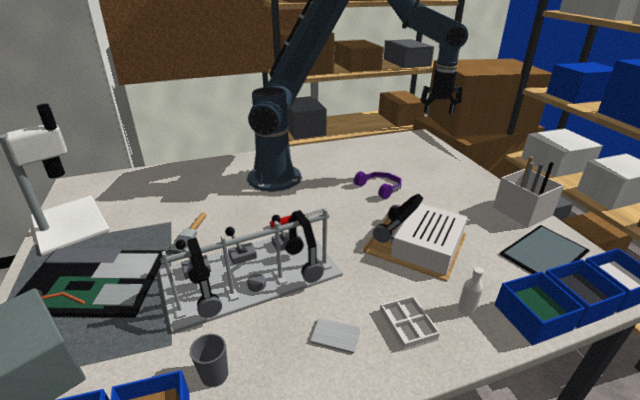

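View pics/side0.png

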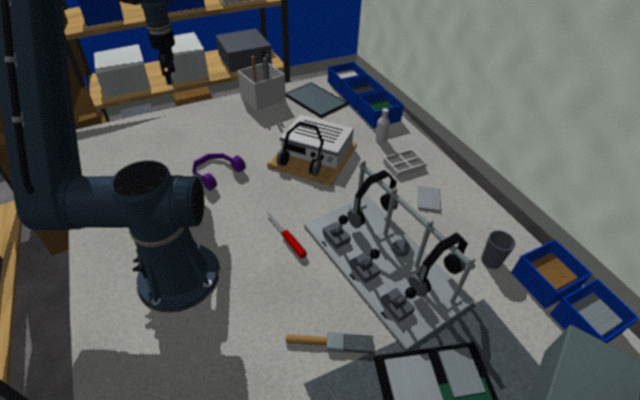

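The scene view shows these headset-like things:
- a black one leaning on the white supply, scene (398,215), side (302,145)
- a purple one lying flat, scene (380,182), side (215,170), which is excluded
- two black ones on the rack, scene (200,275) and (305,245)

The middle bay looks free. I'll check this in a close crop.

```bash
python3 - <<'E'
from h import *
a=cv2.imread('pics/scene0.png');b=cv2.imread('pics/side0.png')
def c(im,x,y,w,h,W,H): return cv2.resize(im[y:y+h,x:x+w],(W,H),interpolation=cv2.INTER_CUBIC)
top=np.hstack([c(a,355,185,120,90,400,300),c(b,260,105,100,75,400,300)])
bot=np.hstack([c(a,150,200,200,150,400,300),c(b,300,155,180,135,400,300)])
cv2.imwrite('pics/c1.png',np.vstack([top,bot]))
E
```

```text
(no output)
```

View pics/c1.png

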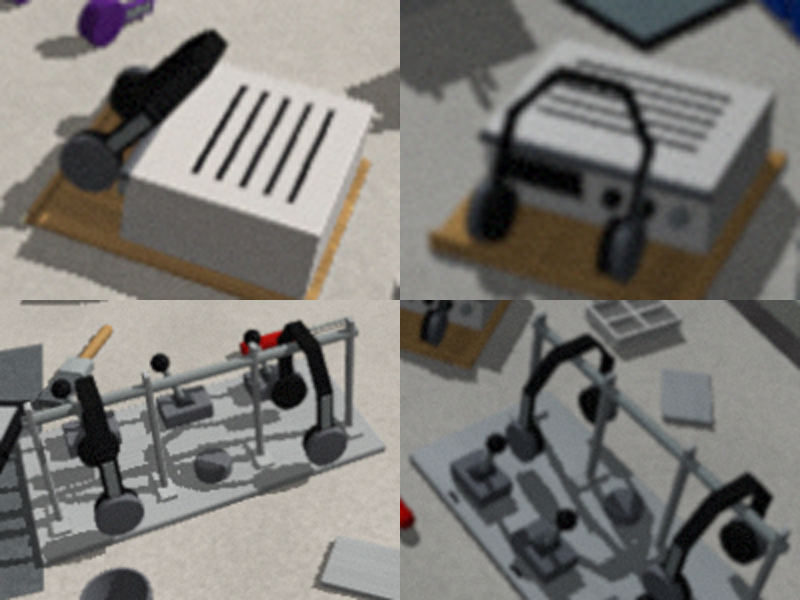

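Middle bay (bay 2) is empty, and the black headset on the supply is the target. Next I fit the poses of the supply, rack and headset from points picked in both views.

```bash
cat >> h.py <<'E'
from scipy.optimize import least_squares
from scipy.spatial.transform import Rotation as R
def proj(info,P):
    T=np.array(info['T']);p=(np.atleast_2d(P)-T[:3,3])@T[:3,:3]
    s=p[:,:2]/p[:,2:];s=s*(1+info['k1']*(s**2).sum(1,keepdims=True));K=np.array(info['K'])
    return s*[K[0,0],K[1,1]]+K[:2,2]
def tri(obs): # obs list of (info,pix): 3D point
    return least_squares(lambda X:np.concatenate([(proj(i,X)[0]-u) for i,u in obs]),[.6,.1,.1])
E
cat > fit.py <<'E'
from h import *
np.set_printoptions(precision=4,suppress=True)
S,D=cams.camera_info('scene'),cams.camera_info('side')
s=lambda x,y:(x/3.3333+355,y/3.3333+185)
d=lambda x,y:((x-400)/4+260,y/4+105)
s2=lambda x,y:(x/2+150,(y-300)/2+200)
d2=lambda x,y:((x-400)/2.2222+300,(y-300)/2.2222+155)
def go(name,L,loc,x0,f):
    res=lambda v:np.concatenate([(proj(c,f(v,np.array(l)))[0]-u) for c,u,l in L])
    r=least_squares(res,x0,loss='soft_l1'); print(name,r.x,'res',np.abs(res(r.x)).round(1)); return r.x
pl=lambda v,l:R.from_euler('z',v[3]).apply(l)+v[:3]
for P,A,B in [('sup-y',s(130,178),d(715,190)),('sup+y',s(225,65),d(485,132)),('supb-y',s(320,235),d(775,95)if 0 else d(775,95))]:
    r=tri([(S,A),(D,B)]);print(P,r.x,r.cost)
go('supply',[(S,s(130,178),(0,-.105,.078)),(S,s(320,235),(.162,-.105,.078)),(S,s(372,108),(.162,.105,.078)),
 (D,d(485,132),(0,.105,.078)),(D,d(715,190),(0,-.105,.078)),(D,d(775,95),(.162,-.105,.078)),(D,d(565,42),(.162,.105,.078))],0,[.6,.2,0,0],pl)
for y,A,B in [(.195,s2(350,320),d2(540,318)),(.065,s2(257,343),d2(610,375)),(-.065,s2(148,375),d2(690,452)),(-.195,s2(25,410),d2(783,540))]:
    r=tri([(S,A),(D,B)]);print('post',y,r.x,r.cost)
L=[]
for y,A,B in [(.195,s2(350,320),d2(540,318)),(.065,s2(257,343),d2(610,375)),(-.065,s2(148,375),d2(690,452)),(-.195,s2(25,410),d2(783,540))]:
    L+=[(S,A,(0,y,.192)),(D,B,(0,y,.192))]
go('rack',L,0,[.6,0,0,0],pl)
hs=lambda v,l:R.from_euler('ZY',[v[3],v[4]]).apply(l)+v[:3]
H=[(D,d(560,72),(0,.03,.012)),(D,d(628,90),(0,-.03,.012)),(D,d(492,210),(0,.06,-.12)),(D,d(622,248),(0,-.06,-.12)),
 (S,s(90,162),(0,-.073,-.12)),(S,s(130,90),(0,.06,-.12)),(S,s(215,38),(0,.03,.012)),(S,s(177,75),(0,-.03,.012))]
v=go('headset',H,0,[.55,.2,.15,0,.6],hs)
go('headset35',H,0,[.55,.2,.15,0],lambda v,l:hs(np.r_[v,.611],l))
E
python3 fit.py
```

```text
sup-y [0.5768 0.2121 0.0753] 2.1746029282326772e-05
sup+y [0.4401 0.385  0.0642] 1.6506707809189507
supb-y [0.6894 0.318  0.0746] 0.6490535599051299
supply [ 0.5033  0.2854 -0.0035  0.7428] res [1.7 0.  0.4 1.6 0.5 0.5 0.4 0.3 0.1 1.1 0.7 1.  0.8 0.9]
post 0.195 [0.5452 0.0195 0.1874] 0.3292893904691296
post 0.065 [ 0.5648 -0.1055  0.1918] 0.9351111274031902
post -0.065 [ 0.5809 -0.2373  0.1867] 1.2473421992038476
post -0.195 [ 0.5973 -0.3708  0.1838] 0.04821818952556467
rack [ 0.5725 -0.174  -0.0042  0.1371] res [0.4 0.4 0.  0.6 2.3 2.  0.3 1.4 1.4 0.5 0.2 0.9 1.2 1.1 0.1 2.8]
headset [0.5077 0.3048 0.1316 0.7084 0.6476] res [0.6 0.7 0.2 0.7 0.5 1.1 0.5 1.5 4.6 0.8 0.  0.9 0.2 0.5 4.8 2. ]
headset35 [0.5067 0.3036 0.1326 0.7019] res [0.5 0.7 0.  0.7 0.2 1.  0.4 1.6 4.2 1.4 0.7 1.5 0.3 0.9 4.1 2.6]
```

```bash
cat >> h.py <<'E'
def mat(z,y):
    z=np.array(z)/np.linalg.norm(z);y=np.array(y)-np.dot(y,z)*z;y/=np.linalg.norm(y)
    return np.c_[np.cross(y,z),y,z]
def plan(p,M):
    """shift (cm) and rotvec (deg) in current tool axes for both half-turn choices"""
    s=manip.sense();R0=R.from_quat(s['tool_rot'])
    for f in (1,-1):
        Mf=M@np.diag([f,f,1]);d=R0.inv()
        print(f,(d.apply(np.array(p)-s['tcp_pos'])*100).round(2),(d*R.from_matrix(Mf)).as_rotvec(True).round(2))
def hframe(yaw,tilt): return R.from_euler('ZY',[yaw,tilt]).as_matrix()
E
python3 - <<'E'
from h import *
H=hframe(.72,.611);c=np.array([.507,.304,.133])
plan(c+H[:,2]*.16,mat(-H[:,2],H[:,0]))
S,D=cams.camera_info('scene'),cams.camera_info('side')
s2=lambda x,y:(x/2+150,(y-300)/2+200)
d2=lambda x,y:((x-400)/2.2222+300,(y-300)/2.2222+155)
c,sn=np.cos(.137),np.sin(.137)
for n,A,B in [('case',s2(212,463),d2(625,503)),('ball2',s2(160,362),d2(566,519)),('ball1',s2(253,338),d2(496,443))]:
    r=tri([(S,A),(D,B)]);q=r.x-[.5725,-.174,0];print(n,r.x,r.cost,'rack',c*q[0]+sn*q[1],-sn*q[0]+c*q[1])
print(manip.sense()['q'])
E
```

```text
1 [-47.7  -13.74  -1.44] [33.77 10.84 34.34]
-1 [-47.7  -13.74  -1.44] [ -14.01   43.66 -138.85]
case [ 0.57460646 -0.17367755  0.02753941] 0.09245825164221219 rack 0.002130757695012214 3.175047457613288e-05
ball2 [ 0.453447   -0.2152567   0.11101605] 0.007695078084435701 rack -0.12357199996270764 -0.02461084074905241
ball1 [ 0.4360347  -0.08411439  0.11035038] 0.008469579605304 rack -0.12291079736000572 0.10768071706738234
[ 1.16053737e+00  5.28235200e-01  1.43363339e+00  3.04715265e-05
  1.18139454e+00 -1.78556913e-01]
```

Request:
carry_out(
  targets=[
    [[-4, -1.2, -1, 2.8, 0.9, 2.9, 6], [-8, -2.3, -2, 5.6, 1.8, 5.7, 6], [-12, -3.5, -3, 8.4, 2.7, 8.6, 6], [-16, -4.6, -3, 11.3, 3.6, 11.4, 6], [-20, -5.8, -3, 14.1, 4.5, 14.3, 6], [-24, -6.9, -3, 16.9, 5.4, 17.2, 6], [-28, -8.1, -3, 19.7, 6.3, 20, 6], [-32, -9.2, -3, 22.5, 7.2, 22.9, 6], [-36, -10.4, -3, 25.3, 8.1, 25.8, 6], [-40, -11.5, -2.5, 28.1, 9, 28.6, 6], [-44, -12.7, -2, 31, 9.9, 31.5, 6], [-47.7, -13.7, -1.4, 33.8, 10.8, 34.3, 6]],
  ],
  force=40,
)

```text
t: 1.15
tcp_pos: [0.5772, 0.3645, 0.2644]
tool_rot: [0.394, 0.868, -0.274, -0.124]
force: [1.7, 1.3, -0.0]
finger_gap: 0.703
gripper_force: 0.0
```

```bash
python3 - <<'E'
from h import *
H=hframe(.72,.611);c=np.array([.507,.304,.133])
print(manip.sense()['tcp_pos'],manip.sense()['q'])
plan(c+H[:,2]*.16,mat(-H[:,2],H[:,0]))
E
```

```text
[0.57717012 0.36452802 0.264388  ] [ 0.46027954  0.88614204  0.78905954 -0.16684294  2.05635257 -0.29083194]
1 [ 0.08 -0.05  0.08] [-0.03 -0.03 -0.1 ]
-1 [ 0.08 -0.05  0.08] [-5.000e-02  5.000e-02  1.799e+02]
```

Reachable. I'll take wrist views from here and from 5 cm sideways, along with the predicted crown outline.

```bash
python3 - <<'E'
from h import *
import pickle
i=cams.camera_info('wrist');im=cams.snapshot('wrist')
pickle.dump(i,open('w1.pkl','wb'));cv2.imwrite('pics/w1.png',im[:,:,::-1])
E
```

Request:
carry_out(
  targets=[
    [[2, 0, -1, 0, 0, 0, 6], [4, 0, -2, 0, 0, 0, 6], [5, 0, -3, 0, 0, 0, 6], [5, 0, -3, 0, 0, 0, 6], [5, 0, -3, 0, 0, 0, 6]],
  ],
)

```text
t: 1.62
tcp_pos: [0.5552, 0.4151, 0.2888]
tool_rot: [0.393, 0.869, -0.273, -0.123]
force: [-0.3, -0.8, -0.3]
finger_gap: 0.702
gripper_force: 0.0
```

```bash
python3 - <<'E'
from h import *
import pickle
i=cams.camera_info('wrist');im=cams.snapshot('wrist')[:,:,::-1]
pickle.dump(i,open('w2.pkl','wb'));cv2.imwrite('pics/w2.png',im)
a=cv2.imread('pics/w1.png')
H=hframe(.72,.611);c=np.array([.507,.304,.133])
P=[c+H@np.array([x,y,.012]) for x in(-.011,.011) for y in(-.03,.03)]
for n in(1,2): print(proj(pickle.load(open(f'w{n}.pkl','rb')),P).round(1).tolist())
cv2.imwrite('pics/w12.png',np.vstack([cv2.resize(x[60:360,120:520],(533,400))[:300] if 0 else cv2.resize(x,(480,300)) for x in(a,im)]))
E
```

```text
[[302.9, 222.5], [302.0, 162.9], [324.7, 222.5], [325.2, 162.9]]
[[304.1, 256.3], [303.6, 206.6], [323.1, 256.3], [323.6, 206.6]]
```

View pics/w12.png

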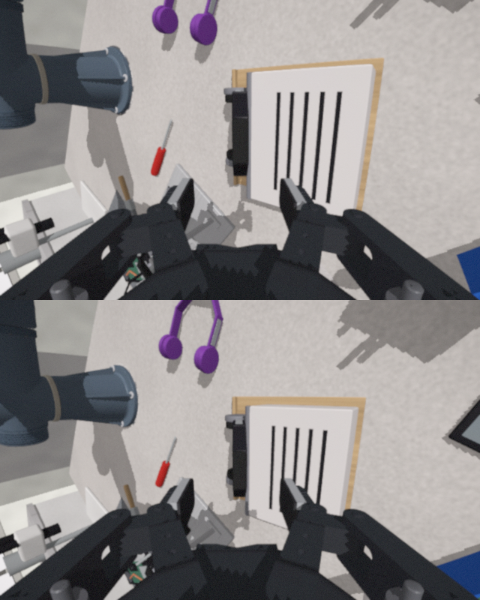

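Both views show the crown near the predicted spot: (238,130) in the upper picture and (237,455) in the lower, with the supply's edge just right of it. I'll zoom in with the predicted outline drawn.

```bash
python3 - <<'E'
from h import *
import pickle
o=[]
for n,(x0,y0) in((1,(280,90)),(2,(280,130))):
    im=cv2.imread(f'pics/w{n}.png')[y0:y0+150,x0:x0+100]
    im=cv2.convertScaleAbs(cv2.resize(im,(400,600),interpolation=cv2.INTER_CUBIC),alpha=2,beta=20)
    i=pickle.load(open(f'w{n}.pkl','rb'));H=hframe(.72,.611);c=np.array([.507,.304,.133])
    P=[c+H@np.array(l) for l in((-.011,-.03,.012),(-.011,.03,.012),(.011,.03,.012),(.011,-.03,.012))]
    u=((proj(i,P)-[x0,y0])*4).round().astype(int)
    cv2.polylines(im,[u.reshape(-1,1,2)],True,(0,255,0),1);o.append(im)
cv2.imwrite('pics/w12z.png',np.hstack(o))
E
```

```text
(no output)
```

View pics/w12z.png

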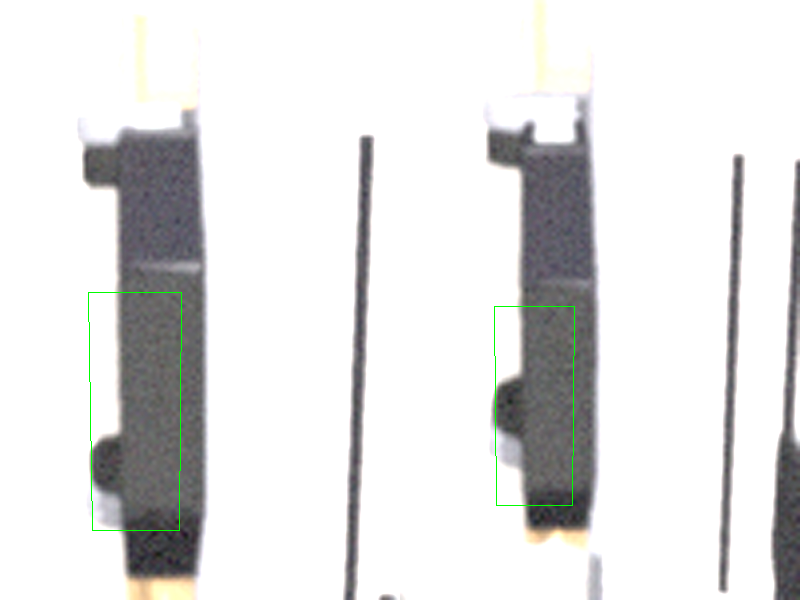

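The crown's top face is at x 121–206, y 266–520 (left) and x 524–597, y 282–492 (right). That is about 8 px right of the prediction and slightly nearer. I'll refit with these corners.

```bash
python3 - <<'E'
from h import *
import pickle
np.set_printoptions(precision=4,suppress=True)
loc=np.array([(-.011,.03,.012),(.011,.03,.012),(.011,-.03,.012),(-.011,-.03,.012)])
V=[(1,(280,90),[(121,268),(203,264),(206,518),(125,521)]),(2,(280,130),[(124,283),(195,280),(197,492),(126,492)])]
V=[(pickle.load(open(f'w{n}.pkl','rb')),np.array(u)/4+o) for n,o,u in V]
for k in range(4): r=tri([(i,u[k]) for i,u in V]);print(k,r.x,r.cost)
def res(v,prior=100):
    return np.concatenate([(proj(i,loc@hframe(v[3],v[4]).T+v[:3])-u).ravel() for i,u in V]+[[prior*(v[4]-.611),prior*.3*(v[3]-.72)]])
for p in(1,30):
    r=least_squares(res,[.507,.304,.133,.72,.611],args=(p,));print(r.x,r.cost,res(r.x,p).round(1))
v=r.x
S,D=cams.camera_info('scene'),cams.camera_info('side')
H=hframe(v[3],v[4]);print(proj(D,v[:3]+loc@H.T).round(1).tolist(),proj(S,v[:3]+loc@H.T).round(1).tolist())
E
```

```text
0 [0.4844 0.3305 0.1392] 0.028505100368288367
1 [0.4961 0.342  0.1279] 0.022005981124877165
2 [0.5396 0.2932 0.1259] 0.014338440075304043
3 [0.526  0.2777 0.1334] 0.007915514559666102
[0.5074 0.3126 0.1348 0.7397 0.8926] 11.255583966499382 [-0.9  0.2  1.2  0.2  0.6 -2.6 -0.4 -1.1 -1.   2.2  0.7  1.2  0.3 -1.2
 -0.5  1.4  0.3  0. ]
[0.509  0.3135 0.1316 0.7478 0.6136] 12.30343817515535 [-1.5  0.2  1.4  0.6  1.3 -1.8 -0.7 -2.  -1.6  1.5  0.9  1.8  0.9 -0.2
 -0.7  0.2  0.1  0.2]
[[298.5, 120.8], [300.8, 121.3], [317.5, 125.3], [315.4, 124.9]] [[419.4, 192.8], [424.8, 198.0], [419.0, 207.9], [413.4, 202.4]]
```

Consistent with the supply contact: the origin should be about 26 mm behind the edge and 134 mm high, and the fit gives 23 and 132. Next is the approach along the headset axis.

```bash
python3 - <<'E'
from h import *
H=hframe(.745,.611);c=np.array([.509,.3135,.133])
for a in(.08,.019): plan(c+H[:,2]*a,mat(-H[:,2],H[:,0]))
E
```

```text
1 [-4.4   0.6  10.55] [ 0.04 -0.76 -1.12]
-1 [-4.4   0.6  10.55] [-1.1900e+00 -6.0000e-02  1.7887e+02]
1 [-4.48  0.6  16.65] [ 0.04 -0.76 -1.12]
-1 [-4.48  0.6  16.65] [-1.1900e+00 -6.0000e-02  1.7887e+02]
```

Request:
carry_out(
  targets=[
    [[-1.4, 0.2, 3.5, 0, -0.3, -0.4, 5], [-2.9, 0.4, 7, 0, -0.8, -1.1, 5], [-4.4, 0.6, 10.5, 0, -0.8, -1.1, 5], [-4.4, 0.6, 11.5, 0, -0.8, -1.1, 5], [-4.4, 0.6, 12.5, 0, -0.8, -1.1, 5], [-4.5, 0.6, 13.5, 0, -0.8, -1.1, 5], [-4.5, 0.6, 14.5, 0, -0.8, -1.1, 5], [-4.5, 0.6, 15.2, 0, -0.8, -1.1, 5], [-4.5, 0.6, 15.9, 0, -0.8, -1.1, 5], [-4.5, 0.6, 16.6, 0, -0.8, -1.1, 5], [-4.5, 0.6, 16.6, 0, -0.8, -1.1, 5], [-4.5, 0.6, 16.6, 0, -0.8, -1.1, 5]],
  ],
)

```text
t: 2.67
tcp_pos: [0.5173, 0.3215, 0.1494]
tool_rot: [0.383, 0.874, -0.275, -0.12]
force: [1.0, 0.3, -0.3]
finger_gap: 0.587
gripper_force: 0.0
```

```bash
python3 - <<'E'
from h import *
im=cams.snapshot('wrist')[:,:,::-1]
b=cams.snapshot('side')[:,:,::-1]
H=hframe(.745,.611);c=np.array([.509,.3135,.133]);plan(c+H[:,2]*.019,mat(-H[:,2],H[:,0]))
cv2.imwrite('pics/g1.png',np.hstack([cv2.resize(im[120:400,160:480],(400,350)),cv2.resize(b[100:187,255:355],(400,350),interpolation=cv2.INTER_CUBIC)]))
E
```

```text
1 [-0.   -0.02  0.18] [ 0.14  0.03 -0.03]
-1 [-0.   -0.02  0.18] [ 4.0000e-02 -2.2000e-01  1.7997e+02]
```

View pics/g1.png

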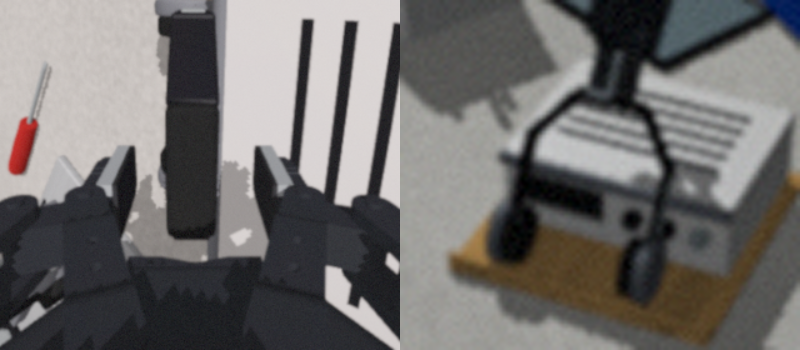

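The crown sits midway between the fingers: crown columns 168–218, fingers 133 and 258. Closing.

Request:
carry_out(
  targets=[
    [[0, 0, 0.2, 0, 0, 0, 1.5], [0, 0, 0.2, 0, 0, 0, 1.5], [0, 0, 0.2, 0, 0, 0, 1.5], [0, 0, 0.2, 0, 0, 0, 1.5], [0, 0, 0.2, 0, 0, 0, 1.5], [0, 0, 0.2, 0, 0, 0, 1.5], [0, 0, 0.2, 0, 0, 0, 1.5], [0, 0, 0.2, 0, 0, 0, 1.5]],
  ],
  force=45,
)

```text
t: 3.43
tcp_pos: [0.5166, 0.3205, 0.1481]
tool_rot: [0.383, 0.874, -0.275, -0.12]
force: [0.3, -0.6, 1.0]
finger_gap: 0.241
gripper_force: 46.1
```

```bash
python3 - <<'E'
from h import *
H=hframe(.745,.611)
s=manip.sense();p=s['tcp_pos']
# lift straight up & back toward the headset -x ... 
plan(p+np.array([0,0,.06]),mat(-H[:,2],H[:,0]))
up=np.array([p[0],p[1],.36]);yh=[np.cos(.745),np.sin(.745),0]
plan(up,mat([0,0,-1],yh))
# pre-place above bay 2: headset x along rack y
ry=np.array([-np.sin(.137),np.cos(.137),0])
plan([.5725,-.174,.36],mat([0,0,-1],ry))
E
```

```text
1 [-0.   -3.44 -4.92] [ 0.06  0.   -0.04]
-1 [-0.   -3.44 -4.92] [ 1.0000e-02 -1.0000e-01  1.7996e+02]
1 [-1.000e-02 -1.214e+01 -1.737e+01] [-3.495e+01  2.000e-02 -4.000e-02]
-1 [-1.000e-02 -1.214e+01 -1.737e+01] [3.0000e-02 5.4030e+01 1.7166e+02]
1 [-40.16 -36.23  -0.52] [-32.18 -16.79 -53.43]
-1 [-40.16 -36.23  -0.52] [-19.75  37.85 120.19]
```

Gripped at 20.5 mm opening and 46 N. Lifting, then straightening up.

Request:
carry_out(
  targets=[
    [[0, -0.3, -0.5, 0, 0, 0, 1.5], [0, -0.9, -1.2, 0, 0, 0, 1.5], [0, -1.7, -2.4, 0, 0, 0, 1.5], [0, -2.6, -3.7, 0, 0, 0, 1.5], [0, -3.6, -5.1, -2, 0, 0, 1.5], [0, -4.8, -6.8, -6, 0, 0, 1.5], [0, -6, -8.6, -11, 0, 0, 1.5], [0, -7.2, -10.3, -16, 0, 0, 1.5], [0, -8.4, -12, -21, 0, 0, 1.5], [0, -9.7, -13.8, -26, 0, 0, 1.5], [0, -10.9, -15.6, -31, 0, 0, 1.5], [0, -12.1, -17.4, -35, 0, 0, 1.5]],
  ],
)

```text
t: 4.43
tcp_pos: [0.5161, 0.3205, 0.3629]
tool_rot: [0.401, 0.916, 0.003, 0.002]
force: [0.4, 0.3, -2.0]
finger_gap: 0.239
gripper_force: 45.7
```

```bash
python3 - <<'E'
from h import *
ry=np.array([-np.sin(.137),np.cos(.137),0])
M=mat([0,0,-1],ry)
plan([.5725,-.174,.34],M)
b=cams.snapshot('side')[:,:,::-1];a=cams.snapshot('scene')[:,:,::-1]
cv2.imwrite('pics/l1.png',np.hstack([cv2.resize(b[30:180,240:400],(400,375),interpolation=2),cv2.resize(a[100:250,340:500],(400,375),interpolation=2)]))
E
```

```text
1 [-40.18 -29.39   2.16] [  0.29   0.23 -55.17]
-1 [-40.18 -29.39   2.16] [  0.27  -0.34 124.83]
```

View pics/l1.png

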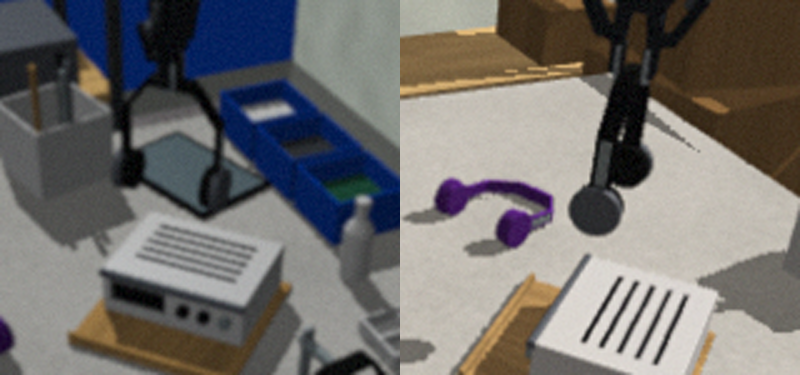

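The headset hangs straight in the jaws and clear of everything (side crop (172,130)). Carrying it high over the middle bay.

Request:
carry_out(
  targets=[
    [[-1, -0.8, -1.5, 0, 0, -2, 1.5], [-4, -3, -3.5, 0, 0, -6, 1.5], [-7, -5.5, -4.5, 0, 0, -11, 1.5], [-10, -8, -5, 0, 0, -16, 1.5], [-13, -10, -5, 0, 0, -21, 1.5], [-16, -12, -5, 0, 0, -26, 1.5], [-19, -14, -5, 0, 0, -31, 1.5], [-22, -16, -5, 0, 0, -36, 1.5], [-25, -18, -5, 0, 0, -41, 1.5], [-28, -20, -5, 0, 0, -46, 1.5], [-30.5, -22, -5, 0, 0, -50, 1.5], [-33, -24, -5, 0, 0, -54, 1.5]],
  ],
)

```text
t: 5.53
tcp_pos: [0.5636, -0.0861, 0.4082]
tool_rot: [-0.06, 0.998, 0.001, -0.002]
force: [-0.1, 0.4, -2.0]
finger_gap: 0.245
gripper_force: 45.7
```

```bash
python3 - <<'E'
from h import *
ry=np.array([-np.sin(.137),np.cos(.137),0])
plan([.5725,-.174,.41],mat([0,0,-1],ry))
E
```

```text
1 [ 0.16 -8.83 -0.2 ] [ 0.11 -0.2  -1.  ]
-1 [ 0.16 -8.83 -0.2 ] [-3.10e-01 -1.70e-01  1.79e+02]
```

```bash
python3 - <<'E'
from h import *
import pickle
i=cams.camera_info('wrist');im=cams.snapshot('wrist')
pickle.dump(i,open('w3.pkl','wb'));cv2.imwrite('pics/w3.png',im[:,:,::-1])
E
```

Request:
carry_out(
  targets=[
    [[0, -2, -0.2, 0, 0, 0, 1.5], [0, -5, -0.2, 0, 0, -1, 1.5], [0.1, -8, -0.2, 0, 0, -1, 1.5], [0.2, -8.8, -0.2, 0, 0, -1, 1.5], [0.2, -8.8, -0.2, 0, 0, -1, 1.5], [0.2, -8.8, -0.2, 0, 0, -1, 1.5]],
  ],
)

```text
t: 6.08
tcp_pos: [0.5719, -0.1716, 0.4103]
tool_rot: [-0.066, 0.998, 0.002, -0.001]
force: [0.8, 0.6, -1.1]
finger_gap: 0.24
gripper_force: 45.7
```

```bash
python3 - <<'E'
from h import *
import pickle
i=cams.camera_info('wrist');im=cams.snapshot('wrist')[:,:,::-1]
pickle.dump(i,open('w4.pkl','wb'));cv2.imwrite('pics/w4.png',im)
P=[R.from_euler('z',.137).apply([0,y,.192])+[.5725,-.174,0] for y in(-.195,-.065,.065,.195)]
o=[]
for n in(3,4):
    a=cv2.convertScaleAbs(cv2.imread(f'pics/w{n}.png'),alpha=1.3)
    u=proj(pickle.load(open(f'w{n}.pkl','rb')),P);print(u.round(1).tolist())
    a=cv2.resize(a,(960,600));x0=80
    for p in u: cv2.drawMarker(a,tuple((p*1.5).astype(int)),(0,255,0),0,8,1)
    o.append(a[:300,x0:x0+800])
cv2.imwrite('pics/w34.png',np.vstack(o))
E
```

```text
[[86.2, 183.2], [188.5, 180.9], [295.2, 178.9], [402.9, 177.0]]
[[153.7, 181.8], [258.9, 181.0], [365.8, 180.5], [470.8, 180.2]]
```

View pics/w34.png

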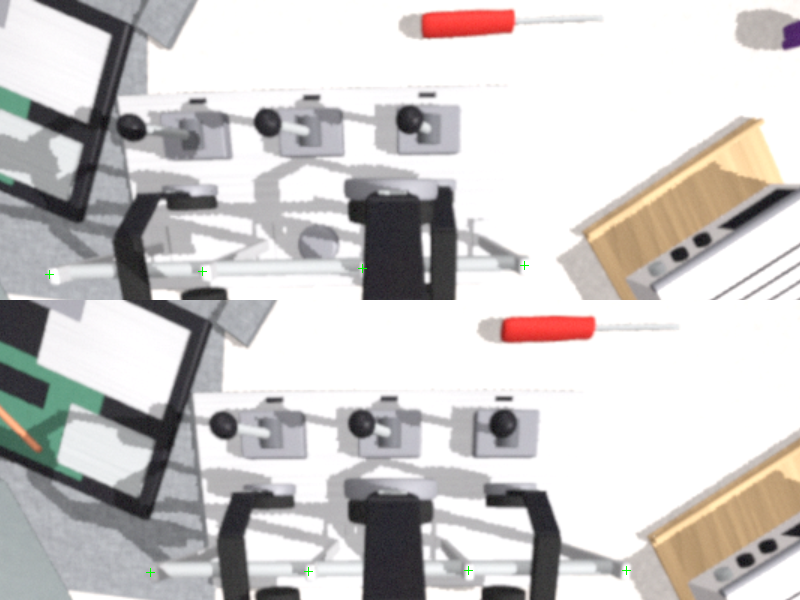

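The rack fit agrees with the wrist view to about 1 px, with post tops at (308,571) and (468,571). The bay's lever balls are visible at y≈424. Lowering.

```bash
python3 - <<'E'
from h import *
ry=np.array([-np.sin(.137),np.cos(.137),0])
plan([.5725,-.174,.212],mat([0,0,-1],ry))
E
```

```text
1 [-0.04 -0.37 19.87] [ 0.16 -0.07 -0.18]
-1 [-0.04 -0.37 19.87] [-1.1000e-01 -2.5000e-01  1.7982e+02]
```

Request:
carry_out(
  targets=[
    [[0, -0.1, 2, 0, 0, 0, 1.5], [0, -0.1, 4.5, 0, 0, 0, 1.5], [0, -0.1, 7, 0, 0, 0, 1.5], [0, -0.1, 9.5, 0, 0, 0, 1.5], [0, -0.1, 12, 0, 0, 0, 1.5], [0, -0.1, 14, 0, 0, 0, 1.5], [0, -0.1, 16, 0, 0, 0, 1.5], [0, -0.1, 17.5, 0, 0, 0, 1.5], [0, -0.1, 18.7, 0, 0, 0, 1.5], [0, -0.1, 19.5, 0, 0, 0, 1.5], [0, -0.1, 19.8, 0, 0, 0, 1.5], [0, -0.1, 19.8, 0, 0, 0, 1.5]],
  ],
)

```text
t: 7.13
tcp_pos: [0.5724, -0.1718, 0.2132]
tool_rot: [-0.067, 0.998, 0.001, -0.0]
force: [0.1, -0.9, -2.0]
finger_gap: 0.24
gripper_force: 45.7
```

Request:
carry_out(
  targets=[
    [[0, 0, 0.3, 0, 0, 0, 1.5], [0, 0, 0.6, 0, 0, 0, 1.5], [0, 0, 0.8, 0, 0, 0, 1.5], [0, 0, 0.8, 0, 0, 0, 1.5]],
  ],
)

```text
t: 7.47
tcp_pos: [0.5724, -0.1729, 0.2056]
tool_rot: [-0.067, 0.998, 0.0, 0.0]
force: [0.1, 0.4, -1.6]
finger_gap: 0.241
gripper_force: 45.6
```

```bash
python3 - <<'E'
from h import *
ry=np.array([-np.sin(.137),np.cos(.137),0]);s=manip.sense();print(s['tcp_pos'],s['force'],s['gripper_force'])
plan([.5725,-.174,.197],mat([0,0,-1],ry))
b=cams.snapshot('side')[:,:,::-1];a=cams.snapshot('scene')[:,:,::-1]
cv2.imwrite('pics/p1.png',np.hstack([cv2.resize(b[140:290,330:490],(400,375),interpolation=2),cv2.resize(a[170:320,170:330],(400,375),interpolation=2)]))
E
```

```text
[ 0.57244807 -0.17289354  0.20560092] [ 0.14308981  0.43265968 -1.63967075] 45.647581815719604
1 [ 0.01 -0.11  0.86] [ 0.02  0.06 -0.2 ]
-1 [ 0.01 -0.11  0.86] [ 9.000e-02 -4.000e-02  1.798e+02]
```

View pics/p1.png

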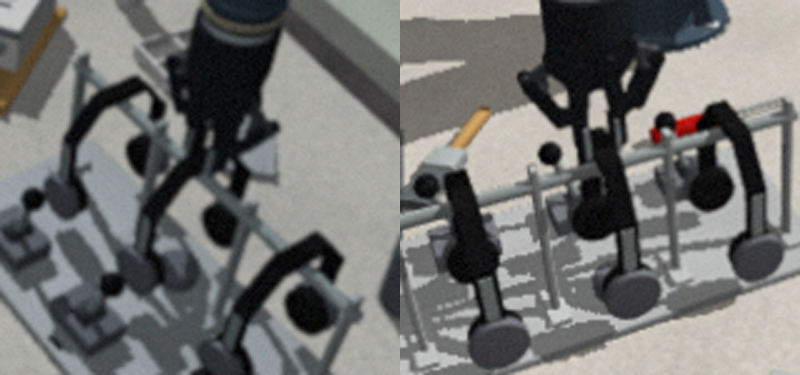

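The headset straddles the rail in the middle bay, with the crown just above it. I'll lower it until the force changes.

Request:
carry_out(
  targets=[
    [[0, 0, 0.2, 0, 0, 0, 1.5], [0, 0, 0.4, 0, 0, 0, 1.5], [0, 0, 0.5, 0, 0, 0, 1.5], [0, 0, 0.5, 0, 0, 0, 1.5]],
  ],
)

```text
t: 7.9
tcp_pos: [0.5723, -0.1728, 0.2002]
tool_rot: [-0.067, 0.998, 0.0, 0.0]
force: [-0.4, 0.6, -1.7]
finger_gap: 0.239
gripper_force: 45.7
```

Request:
carry_out(
  targets=[
    [[0, 0, 0.1, 0, 0, 0, 1.5], [0, 0, 0.2, 0, 0, 0, 1.5], [0, 0, 0.2, 0, 0, 0, 1.5]],
  ],
)

```text
t: 8.15
tcp_pos: [0.5727, -0.173, 0.1987]
tool_rot: [-0.067, 0.998, 0.0, 0.001]
force: [-0.3, 0.3, -1.1]
finger_gap: 0.242
gripper_force: 45.7
```

Request:
carry_out(
  targets=[
    [[0, 0, 0.1, 0, 0, 0, 1.5], [0, 0, 0.2, 0, 0, 0, 1.5], [0, 0, 0.2, 0, 0, 0, 1.5]],
  ],
)

```text
t: 8.4
tcp_pos: [0.5727, -0.173, 0.1985]
tool_rot: [-0.067, 0.998, -0.0, 0.001]
force: [-2.6, 1.6, 7.5]
finger_gap: 0.242
gripper_force: 46.9
```

Contact at z = 0.1985, as expected. Backing off 2 mm of command and opening.

Request:
carry_out(
  targets=[
    [[0, 0, -0.1, 0, 0, 0, 1.5], [0, 0, -0.2, 0, 0, 0, 1.5], [0, 0, -0.2, 0, 0, 0, 2.6], [0, 0, -0.2, 0, 0, 0, 3], [0, 0, -0.2, 0, 0, 0, 3.6], [0, 0, -0.2, 0, 0, 0, 4.2], [0, 0, -0.2, 0, 0, 0, 4.5], [0, 0, -0.2, 0, 0, 0, 4.5], [0, 0, -0.2, 0, 0, 0, 4.5]],
  ],
)

```text
t: 9.15
tcp_pos: [0.5726, -0.173, 0.1986]
tool_rot: [-0.067, 0.998, 0.0, 0.001]
force: [0.1, -0.1, -0.8]
finger_gap: 0.532
gripper_force: 0.0
```

Request:
carry_out(
  targets=[
    [[0, 0, -1, 0, 0, 0, 4.5], [0, 0, -2, 0, 0, 0, 4.5], [0, 0, -4, 0, 0, 0, 4.5], [0, 0, -7, 0, 0, 0, 4], [0, 0, -10, 0, 0, 0, 2], [0, 0, -12, 0, 0, 0, 0], [0, 0, -12, 0, 0, 0, 0]],
  ],
)

```text
t: 9.73
tcp_pos: [0.5752, -0.1743, 0.3256]
tool_rot: [-0.067, 0.998, -0.003, 0.006]
force: [0.4, -0.6, 0.1]
finger_gap: 0.049
gripper_force: 0.0
```

```bash
python3 - <<'E'
from h import *
import pickle
i=cams.camera_info('wrist');im=cams.snapshot('wrist')[:,:,::-1]
b=cams.snapshot('side')[:,:,::-1];a=cams.snapshot('scene')[:,:,::-1]
pickle.dump(i,open('w5.pkl','wb'));cv2.imwrite('pics/w5.png',im)
cv2.imwrite('pics/side5.png',b);cv2.imwrite('pics/scene5.png',a)
f=lambda q,x,y:cv2.resize(q[y:y+90,x:x+120],(400,300),interpolation=cv2.INTER_CUBIC)
cv2.imwrite('pics/r1.png',np.vstack([np.hstack([f(b,345,155),f(a,190,200)]),cv2.resize(im[0:225,20:620],(800,300))]))
E
```

```text
(no output)
```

View pics/r1.png

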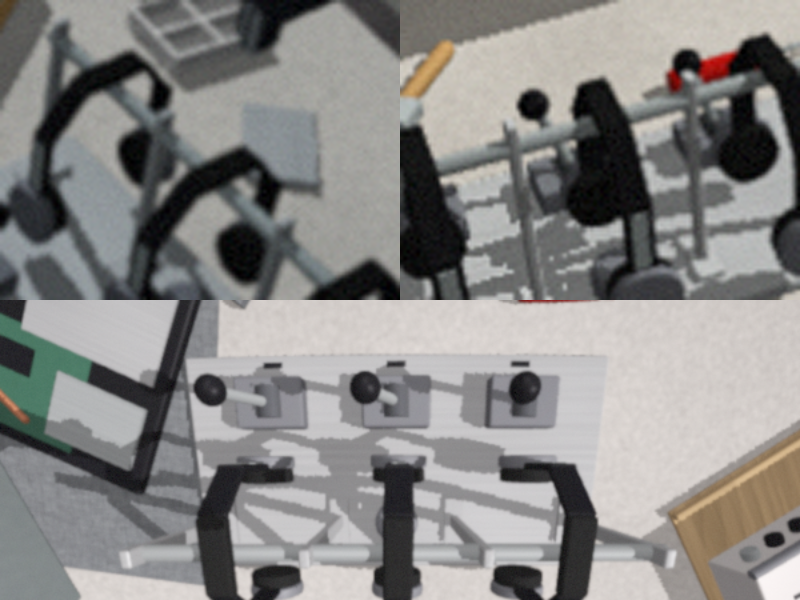

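The headset hangs free, square and centred in bay 2. Lever 2's ball is at (367,387) in the lower view. Next I work out the push.

```bash
python3 - <<'E'
from h import *
import pickle
w=pickle.load(open('w5.pkl','rb'));S,D=cams.camera_info('scene'),cams.camera_info('side')
r=tri([(w,np.array([295.2,65.2])),(S,(190+533/3.333-400/3.333,200+103/3.333)),(D,((566-400)/2.2222+300,(519-300)/2.2222+155))])
Rz=R.from_euler('z',.137);o=np.array([.5725,-.174,0]);print(r.x,r.cost,Rz.inv().apply(r.x-o))
M=mat([0,0,-1],Rz.apply([0,1,0]))
for l in([-.128,-.065,.30],[-.128,-.065,.112],[-.128,.012,.112]): plan(Rz.apply(l)+o,M)
E
```

```text
[ 0.45343522 -0.21415367  0.11056351] 0.27225469898593474 [-0.12343302 -0.02351654  0.11056351]
1 [12.76 -6.67  1.88] [ 0.01  0.08 -0.19]
-1 [12.76 -6.67  1.88] [ 1.2000e-01 -2.0000e-02  1.7981e+02]
1 [12.78 -6.67 20.68] [ 0.01  0.08 -0.19]
-1 [12.78 -6.67 20.68] [ 1.2000e-01 -2.0000e-02  1.7981e+02]
1 [12.81  1.03 20.68] [ 0.01  0.08 -0.19]
-1 [12.81  1.03 20.68] [ 1.2000e-01 -2.0000e-02  1.7981e+02]
```

Request:
carry_out(
  targets=[
    [[3, -1.6, 0, 0, 0, 0, 0], [6.5, -3.4, 0, 0, 0, 0, 0], [10, -5.2, 1, 0, 0, 0, 0], [12.8, -6.7, 2, 0, 0, 0, 0], [12.8, -6.7, 2, 0, 0, 0, 0], [12.8, -6.7, 5, 0, 0, 0, 0], [12.8, -6.7, 8.5, 0, 0, 0, 0], [12.8, -6.7, 12, 0, 0, 0, 0], [12.8, -6.7, 15.5, 0, 0, 0, 0], [12.8, -6.7, 18.5, 0, 0, 0, 0], [12.8, -6.7, 20.7, 0, 0, 0, 0], [12.8, -6.7, 20.7, 0, 0, 0, 0]],
  ],
)

```text
t: 10.88
tcp_pos: [0.4519, -0.2535, 0.1064]
tool_rot: [-0.067, 0.998, 0.005, -0.004]
force: [0.1, 0.2, 0.9]
finger_gap: -0.001
gripper_force: 0.0
```

```bash
python3 - <<'E'
from h import *
Rz=R.from_euler('z',.137);o=np.array([.5725,-.174,0]);s=manip.sense();print(Rz.inv().apply(s['tcp_pos']-o),s['force'])
M=mat([0,0,-1],Rz.apply([0,1,0]));plan(Rz.apply([-.128,.012,.112])+o,M)
E
```

```text
[-0.13030613 -0.06224038  0.10640092] [0.14171354 0.24283852 0.88280092]
1 [-0.2   7.43 -0.49] [ 0.55 -0.38 -0.2 ]
-1 [-0.2   7.43 -0.49] [ -0.6   -0.87 179.8 ]
```

Request:
carry_out(
  targets=[
    [[0, 0.5, -0.3, 0, 0, 0, 0], [0, 1.2, -0.3, 0, 0, 0, 0], [0, 1.9, -0.3, 0, 0, 0, 0], [0, 2.6, -0.3, 0, 0, 0, 0], [0, 3.3, -0.3, 0, 0, 0, 0], [0, 4, -0.3, 0, 0, 0, 0], [0, 4.7, -0.3, 0, 0, 0, 0], [0, 5.4, -0.3, 0, 0, 0, 0], [0, 6.1, -0.3, 0, 0, 0, 0], [0, 6.6, -0.3, 0, 0, 0, 0], [0, 7, -0.3, 0, 0, 0, 0], [0, 7, -0.3, 0, 0, 0, 0]],
  ],
)

```text
t: 11.88
tcp_pos: [0.4448, -0.1858, 0.1142]
tool_rot: [-0.067, 0.998, 0.001, -0.0]
force: [-0.1, -0.3, -0.4]
finger_gap: -0.0
gripper_force: 0.0
```

Request:
carry_out(
  targets=[
    [[0, 0.3, 0, 0, 0, 0, 0], [0, 0.5, 0, 0, 0, 0, 0], [0, 0.5, 0, 0, 0, 0, 0]],
  ],
)

```text
t: 12.13
tcp_pos: [0.4447, -0.1818, 0.1144]
tool_rot: [-0.067, 0.998, 0.0, 0.0]
force: [-1.1, -0.3, -0.8]
finger_gap: -0.002
gripper_force: 0.1
```

```bash
python3 - <<'E'
from h import *
Rz=R.from_euler('z',.137);o=np.array([.5725,-.174,0]);s=manip.sense();print(Rz.inv().apply(s['tcp_pos']-o),Rz.inv().apply(s['force']))
E
```

```text
[-0.1277158   0.00973149  0.11439301] [-1.15674895 -0.15087193 -0.79764688]
```

Request:
carry_out(
  targets=[
    [[0, 0.3, 0, 0, 0, 0, 0], [0, 0.5, 0, 0, 0, 0, 0], [0, 0.5, 0, 0, 0, 0, 0]],
  ],
)

```text
t: 12.38
tcp_pos: [0.4448, -0.179, 0.1146]
tool_rot: [-0.068, 0.998, -0.002, 0.001]
force: [-1.6, -7.7, -1.7]
finger_gap: -0.0
gripper_force: 3.0
```

```bash
python3 - <<'E'
from h import *
Rz=R.from_euler('z',.137);o=np.array([.5725,-.174,0]);s=manip.sense();print(Rz.inv().apply(s['tcp_pos']-o),Rz.inv().apply(s['force']))
b=cams.snapshot('side')[:,:,::-1];a=cams.snapshot('scene')[:,:,::-1];im=cams.snapshot('wrist')[:,:,::-1]
f=lambda q,x,y:cv2.resize(q[y:y+90,x:x+120],(400,300),interpolation=cv2.INTER_CUBIC)
cv2.imwrite('pics/v1.png',np.vstack([np.hstack([f(b,310,185),f(a,190,195)]),cv2.resize(im[175:400,20:620],(800,300))]))
E
```

```text
[-0.12716381  0.01248734  0.11461198] [-2.67756986 -7.45200982 -1.70124502]
```

View pics/v1.png

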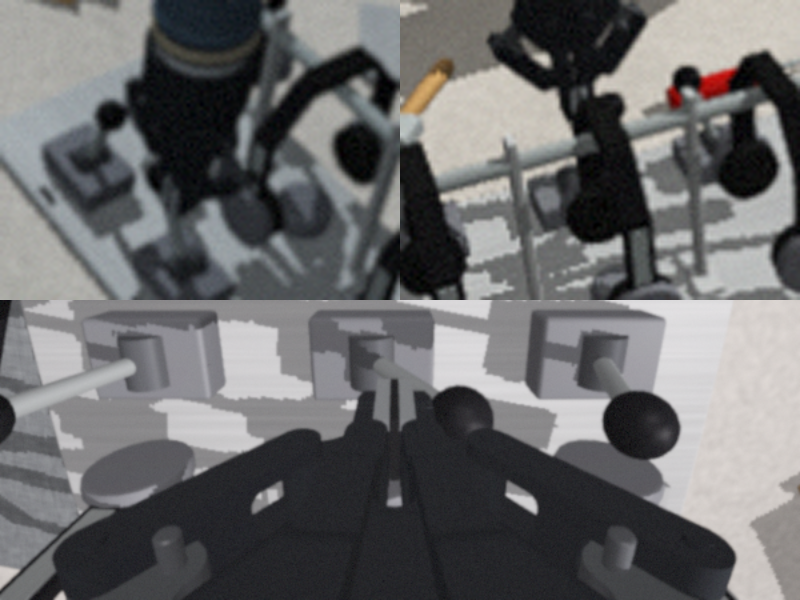

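The stop is reached: 7.5 N at TCP y = +12 mm, where 11 was expected, and the ball leans to +y. Retracting.

Request:
carry_out(
  targets=[
    [[0, -0.6, 0, 0, 0, 0, 0], [0, -1.4, 0, 0, 0, 0, 0], [0.3, -2, 0, 0, 0, 0, 0], [0.6, -2, -2, 0, 0, 0, 0], [1, -2, -5, 0, 0, 0, 0], [1.5, -2, -9, 0, 0, 0, 0], [2, -2, -13, 0, 0, 0, 0], [2, -2, -17, 0, 0, 0, 0], [2, -2, -20, 0, 0, 0, 0], [2, -2, -20, 0, 0, 0, 0], [2, -2, -20, 0, 0, 0, 0], [2, -2, -20, 0, 0, 0, 0]],
  ],
)

```text
t: 13.53
tcp_pos: [0.4259, -0.1992, 0.3137]
tool_rot: [-0.067, 0.998, 0.001, -0.0]
force: [-0.3, 0.9, -0.9]
finger_gap: -0.003
gripper_force: 0.0
```

```bash
python3 - <<'E'
from h import *
b=cams.snapshot('side')[:,:,::-1];a=cams.snapshot('scene')[:,:,::-1];im=cams.snapshot('wrist')[:,:,::-1]
f=lambda q,x,y:cv2.resize(q[y:y+120,x:x+160],(400,300),interpolation=cv2.INTER_CUBIC)
cv2.imwrite('pics/e1.png',np.vstack([np.hstack([f(b,320,165),f(a,170,195)]),cv2.resize(im[60:285,20:620],(800,300))]))
E
```

```text
(no output)
```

View pics/e1.png

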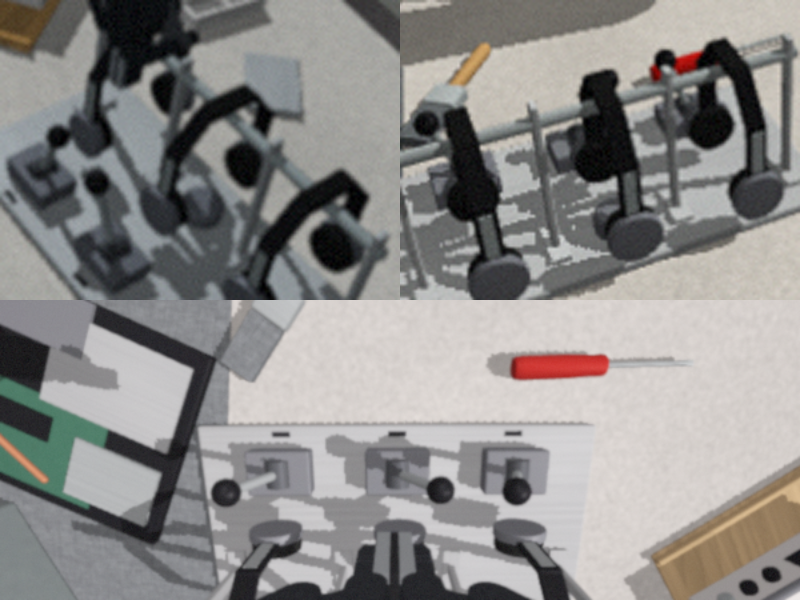

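The headset hangs in bay 2, lever 2's ball is over to +y at (440,490), and the other levers are unchanged. Handing in.

```bash
python3 -c "
from h import *
print(sign_off())"
```

```text
the job is handed in; nothing more can be done
None
```

The headset hangs in the middle bay (bay 2), lever 2 is pushed fully over to on, and the job is handed in; the last pictures show the parked headsets and their levers as they were, but the hand-in returned no verdict.

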